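# Catch three heatsinks from the bench chute for the counting scale

## Robot

A 6-joint arm with a two-finger parallel gripper is mounted at the origin on the work surface. World frame = base frame: x ahead of the robot, y to its left, z up, the work surface at z = 0. Lengths are in m, angles in rad, forces in N, time in s.
With the tool pointing down it reaches from about 0.35 to 0.775 m from the base axis. Payload 7.3 kg.
Tool frame: the origin (TCP) lies between the finger pads; the fingertips stand 22 mm ahead of it and the grasp point (between the pads) lies 3 mm ahead of it; z points along the fingers, y is the direction in which the jaws open and shut (so a half turn about z gives the same grasp; the last joint's range is limited). The gripper opens to 92 mm and grips with 3 to 60 N. Pads are 19 mm wide; open, the fingers measure 130 mm over their backs; the gripper's body (75 mm by 190 mm) begins 47 mm behind the grasp point.
Start: joints at [-1.414, 0.342, 1.524, -0, 1.275, -0.146], TCP at [0.157, -0.501, 0.249] pointing down, gripper open.
Joint ranges: [-2.53, 2.53], [-0.77, 2.02], [0.04, 2.7], [-1, 4.14], [0.28, 2.66], [-3.11, 3.11]. Speed limits (rad/s): [2.57, 2.57, 3.14, 3.14, 3.14, 3.14].

## Interface

Orientations are given as a rotation vector (axis times angle).
In Python, from plant import arm, jaws, ik, vision, close_job, status gives the robot as it stands. Calls block until the motion is done:
- arm.goto(position, orientation): joint-space move of the TCP to a pose.
- arm.move_linear(position, max_speed=0.15, frame=None, threshold=None): straight line of the TCP; frame=None keeps the orientation; max_speed is the mean speed in m/s. With threshold (N) it stops when the force on the tool has changed by that much, and returns True; else False.
- arm.move_j(angles): joint-space move.
- jaws.open_jaws() and jaws.close_gripper(grasp_force=None): open the fingers fully, or close them until they stop; grasp_force is the grip in N (None keeps the last).
- arm.hold(seconds).
- ik(position, orientation): joint angles nearest the present ones, or None.
- vision.read_camera(name): name is "scene" or "top" or "wrist"; returns the picture (384x512x3 uint8, blue, green, red); there is no depth.
- vision.camera_model(name): a dict with "K" (3x3 intrinsics, pixels), "distortion" ([k1, k2, p1, p2, k3] as OpenCV has them; the pictures are not rectified), "R" (3x3) and "t" (3): a world point X has camera coordinates R X + t. Camera axes: x right, y down, z forward; pixel columns grow to the right and rows downward; lengths in m; the calibration is good to about 2 mm. A picture is of the moment at which its call begins: read the wrist's pose just before it. camera_model takes no time and is no camera call; for the wrist camera it gives the pose at the moment of the call.
A pose or a line that the arm cannot do raises arm.MotionError and nothing moves.
- close_job(): hands the job in, once; it reports no verdict.
Trained networks look in the newest picture that a camera, given by its name, has taken for a name from the list of things; names that differ only in an ending like _2 or _b are one class to them, and where a whole thing is asked for, a point or a joint stands for the part that bears it (a point fixed in the world has none). Each returns a list of dicts, best first, with "score" (0 to 1); they miss things now and then, are a little off and sometimes report something else, mostly with a low value. They report only what shows in the picture. A call takes as long as a camera call. They do not tell look-alikes from the thing itself.
- vision.recognise(query, camera): "xyz" ([x, y, z] in m, in world coordinates, good to about 4 mm: the middle of the surface that is visible of it).
- vision.regions_of(query, camera): "region" (384x512 bool, what is visible of it).
Readings, each from a call of its own:
- status.read_t(): time.
- status.read_joint_positions(): joint angles.
- status.read_dq(): joint speeds.
- status.read_joint_efforts(): joint torques, N m.
- status.read_tool_pos(): TCP position.
- status.read_orientation(): TCP orientation.
- status.read_ft_force(): force on the tool from outside, world axes, zero at the start.
- status.read_torque(): the same for the moment, N m.
- status.read_opening(): finger opening in m.
Only numpy, scipy, OpenCV 4.12 (cv2) and the standard library are available. Lean on these libraries where they do the work, as an engineer would, in place of code of your own. Each camera call takes 0.05 s, during which the arm holds its last target. There are 200 camera calls.

## Task

Pick the empty black parts pan off the counting scale by its handle and hold it in the air, level, under the nose of the steel chute, pushing the far wall of the pan against the paddle that hangs there, so that the stop drops and all three heatsinks slide off the chute into the pan. When the three are in it, bring the pan out and stand it level on the middle of the scale's platform again, with the three heatsinks in it, and let go. Do not shift the multimeter, the pliers or the circuit board.

Things in the scene. Friction and masses are not known exactly. Their poses are not given: they have to be found in the camera images.
- pan: loose black plastic parts pan, open box 150 (x) x 110 (y) x 50 (z) mm, walls and floor 3 mm, about 180 g empty. Origin in the middle of its underside, z up. Handle: an upright flat web on the middle of its -x end wall, 12 mm thick in y, x = -74 to -120 mm, 11 to 49 mm above the underside. It starts on the scale, handle roughly on the robot's side
- pan_grip (a point): middle of the pan's handle, in pan axes at (-97, 0, 30) mm; grip the handle here, across its 12 mm thickness
- chute: fixed gravity chute of slippery dark sheet steel on a grey stand. Origin on the bench, plumb under the lip; +x is level and points up the slope, away from the mouth; z up. The channel rises 38 degrees from the lip for 170 mm (top at z = 295 mm), 74 mm wide outside. The stand begins behind the mouth: base plate 10 mm high from x = 60 mm on, uprights from x = 97 mm on
- chute_lip (a point): middle of the chute's lip, the lower end of its channel: chute (0, 0, 165) mm. Pieces leave it towards the chute's -x, meet the nose and fall between chute x = -100 and 0 mm
- chute_nose (a point): middle of the bottom edge of the nose, chute (-100, 0, 141) mm. The nose is a plate 80 mm wide that leans outwards 27 degrees, its top at chute (-136, 0, 213) mm; level cheeks (z 150 to 215 mm) join it to the channel. All below 141 mm is free. It overhangs a held pan's handle, so a gripper pointing straight down hits it: lean the gripper back from it 30 to 45 degrees
- chute_drop (a point): about where the pieces come down: chute (-50, 0, 60) mm
- paddle (a joint): turn of the bell-crank with paddle and stop, rad: 0 at rest (stop up), grows as the paddle is pushed to the chute's +x, hard end at 0.36. Level axis along the chute's y at chute (63, 0, 198) mm. The stop, a plate 14 mm high at the lip, is below the channel floor from 0.22 on; held open, the queue slides out in about 1 s. Spring return: 2 N at first, 4 N at the end
- paddle_face (a point): middle of the paddle's face that looks to the chute's -x, at rest at chute (15, 0, 89) mm: an upright plate 60 mm wide, 55 mm high, lower edge 62 mm above the bench (a pan standing on the bench passes under it). Pushed to 0.3 rad, the face stands at about chute x = 43 mm, 100 mm above the bench
- heatsink_1: loose finned aluminium heatsink, a block 60 x 40 x 25 mm, about 65 g; origin in the middle of the block, y along its 60 mm length (it lies across the chute at the start), x along its 40 mm width, z out of the fins. The lowest of the queue on the chute, resting against the stop.
- heatsink_2: loose finned aluminium heatsink, a block 60 x 40 x 25 mm, about 65 g; origin in the middle of the block, y along its 60 mm length (it lies across the chute at the start), x along its 40 mm width, z out of the fins. Second in the queue.
- heatsink_3: loose finned aluminium heatsink, a block 60 x 40 x 25 mm, about 65 g; origin in the middle of the block, y along its 60 mm length (it lies across the chute at the start), x along its 40 mm width, z out of the fins. Last in the queue.
- scale: fixed counting scale: grey base with a square steel platform 190 x 190 mm whose top is 55 mm above the bench. Origin on the bench under the middle of the platform, z up; its keypad and display (up to 43 mm high, out to x = -170 mm) lie on its -x side, towards the robot
- scale_top (a point): middle of the top of the scale's platform, 55 mm above the bench
- multimeter: bystander: loose red and black multimeter, 175 (x) x 88 x 50 mm high, origin under its middle
- pliers: bystander: loose pliers with green handles, 160 (x) x 70 x 15 mm high, origin under the pivot, jaws to +x
- board: bystander: loose green circuit board with parts on it, 100 (x) x 140 (y) x 30 mm high, origin under its middle
Mind the look-alikes: they are no part of the job. What is shaped like the heatsink_3 but red or turquoise is not meant. What is shaped like the heatsink_1 but green or yellow is not meant.

How it is judged:
By the outcome, as a careful person would: the job done as asked, in the order asked, and still so for the second after the job is handed in, with the robot touching nothing.
It also fails if it takes over 58 s, if anything falls off the work surface, if the arm or the gripper's body presses on something with over 40 N, if the wrist force passes 120 N, or if a joint passes its speed limit or range.

## Working session

There is one attempt and no reset: what is moved stays moved. The work goes in short steps, each a Python script; the robot and the scene stay as the last script left them, time stands still between calls to the robot, and variables do not carry over. Pictures are saved under pics/ and viewed, about 8 in all and at most 12, crops included, and the job is handed in when it is done.

```bash
ls; mkdir -p pics
python3 - <<'E'
from plant import *
import cv2,numpy as np
np.set_printoptions(precision=3,suppress=True)
a=[]
for c in("scene","top"):
    im=vision.read_camera(c);cv2.imwrite(f"pics/{c}0.png",im);a.append(im)
    m=vision.camera_model(c);print(c,-m["R"].T@m["t"])
    for q in("pan","pan_grip","chute","chute_lip","chute_nose","paddle_face","paddle","heatsink_1","scale","scale_top","multimeter","pliers","board"):
        try:print(c,q,[(np.round(d["xyz"],3).tolist(),round(d["score"],2)) for d in vision.recognise(q,c)][:6])
        except Exception as e:print(q,e)
cv2.imwrite("pics/both.png",np.vstack(a) if 0 else cv2.resize(np.hstack(a),(800,300)))
print(status.read_t())
E
```

```text
pics
scene [ 1.158 -0.603  1.138]
scene pan [([0.572, -0.254, 0.064], 0.87), ([0.7, 0.189, 0.155], 0.66)]
scene pan_grip [([0.574, -0.254, 0.06], 0.7), ([0.673, 0.12, 0.089], 0.6)]
scene chute [([0.701, 0.189, 0.156], 0.83)]
scene chute_lip [([0.704, 0.186, 0.156], 0.59)]
scene chute_nose [([0.697, 0.188, 0.153], 0.63)]
scene paddle_face []
scene paddle [([0.673, 0.122, 0.089], 0.41)]
scene heatsink_1 [([0.787, 0.054, 0.03], 0.77), ([0.644, 0.112, 0.191], 0.73), ([0.664, 0.144, 0.213], 0.68), ([0.433, 0.169, 0.023], 0.63), ([0.72, 0.441, 0.026], 0.61), ([0.344, 0.101, 0.028], 0.6)]
scene scale [([0.596, -0.327, 0.054], 0.96)]
scene scale_top [([0.592, -0.326, 0.054], 0.7), ([0.569, -0.254, 0.063], 0.48)]
scene multimeter [([0.397, 0.337, 0.041], 0.67), ([0.679, 0.174, 0.241], 0.29)]
scene pliers [([0.409, -0.005, 0.013], 0.64)]
scene board [([0.804, -0.118, 0.008], 0.86)]
top [0.508 0.03  1.109]
top pan [([0.577, -0.262, 0.06], 0.71)]
top pan_grip [([0.58, -0.261, 0.054], 0.78), ([0.681, 0.174, 0.245], 0.34)]
top chute [([0.677, 0.22, 0.017], 0.81)]
top chute_lip [([0.68, 0.218, 0.019], 0.85)]
top chute_nose [([0.68, 0.216, 0.018], 0.59)]
top paddle_face []
top paddle [([0.663, 0.141, 0.218], 0.24)]
top heatsink_1 [([0.664, 0.143, 0.217], 0.9), ([0.681, 0.171, 0.246], 0.84), ([0.342, 0.108, 0.024], 0.75), ([0.718, 0.448, 0.025], 0.68), ([0.778, 0.056, 0.024], 0.65), ([0.65, 0.114, 0.192], 0.64)]
top scale [([0.496, -0.272, 0.04], 0.81), ([0.676, 0.219, 0.018], 0.74)]
top scale_top [([0.496, -0.272, 0.038], 0.59), ([0.676, 0.219, 0.018], 0.16)]
top multimeter [([0.384, 0.345, 0.036], 0.73), ([0.678, 0.173, 0.248], 0.44)]
top pliers [([0.407, -0.008, 0.015], 0.75)]
top board [([0.8, -0.111, 0.012], 0.84)]
1.4
```

View pics/scene0.png

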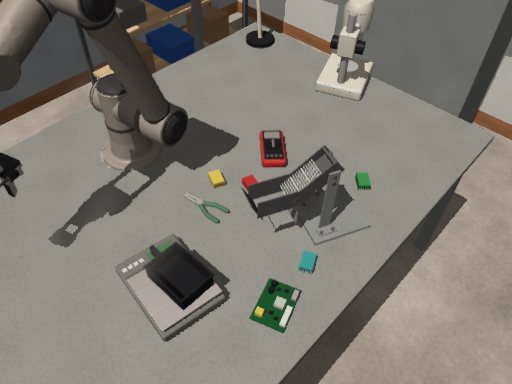

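View pics/top0.png

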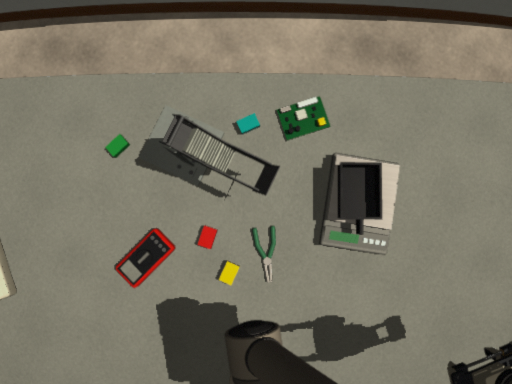

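The top view (up is +x) shows the pan on the scale at about (358,190), with its handle at (360,228). The chute mouth is at (267,178) and its queue at about (210,150). The look-alikes all lie on the bench: red (207,237), yellow (229,272), turquoise (248,123) and green (117,146). I want the three grey ones in the channel. Next I'll fit the poses and check them on a crop.

```bash
cat > h.py <<'E'
from plant import *
import cv2,numpy as np
from scipy.optimize import minimize
from scipy.spatial.transform import Rotation as Ro
np.set_printoptions(precision=3,suppress=True)
def T(p,pts):
    x,y,th=p;c,s=np.cos(th),np.sin(th);P=np.atleast_2d(np.array(pts,float))
    return np.c_[x+c*P[:,0]-s*P[:,1],y+s*P[:,0]+c*P[:,1],P[:,2]]
def proj(m,P):
    return cv2.projectPoints(np.array(P,float),cv2.Rodrigues(m["R"])[0],np.array(m["t"],float),m["K"],np.array(m["distortion"],float))[0][:,0]
def box(x0,x1,y0,y1,z0,z1):return [(x,y,z) for x in(x0,x1) for y in(y0,y1) for z in(z0,z1)]
def sil(m,p,parts,k=4):
    im=np.zeros((384*k,512*k),np.uint8)
    for b in parts:
        h=cv2.convexHull(((proj(m,T(p,b))+.5)*k).astype(np.int32));cv2.fillConvexPoly(im,h,255)
    return cv2.resize(im,(512,384),interpolation=cv2.INTER_AREA)/255.
PAN=lambda z:[box(-.075,.075,-.055,.055,z,z+.05),box(-.12,-.074,-.006,.006,z+.011,z+.049)]
def fit(p0,parts,regs):
    def f(p):
        c=0
        for m,r in regs:
            s=sil(m,p,parts);c-=np.minimum(s,r).sum()/np.maximum(s,r).sum()
        return c
    best=min((minimize(f,p0+np.array([0,0,d]),method="Nelder-Mead",options=dict(initial_simplex=np.array(p0)+np.array([0,0,d])+np.array([[0,0,0],[.015,0,0],[0,.015,0],[0,0,.1]]))) for d in(-.15,0,.15)),key=lambda r:r.fun)
    return best.x,best.fun
def toolR(yaw,lean):  # z = forward(yaw)*sin+down*cos, y horizontal
    f=np.array([np.cos(yaw),np.sin(yaw),0]);z=np.sin(lean)*f-np.cos(lean)*np.array([0,0,1]);y=np.array([-f[1],f[0],0])
    return np.c_[np.cross(y,z),y,z]
E
python3 - <<'E'
from h import *
regs={}
for q in("pan","scale","chute"):
    L=[]
    for c in("scene","top"):
        if q=="pan":vision.read_camera(c)
        r=vision.regions_of(q,c)
        for d in r[:2]:
            R=np.array(d["region"]);ys,xs=np.where(R);print(q,c,round(d["score"],2),R.sum(),xs.min(),xs.max(),ys.min(),ys.max())
        if r:L.append((vision.camera_model(c),np.array(r[0]["region"],float)))
    regs[q]=L
print("pan",fit([.575,-.255,0],PAN(.055),regs["pan"]))
for i in(0,1):print(" one",fit([.575,-.255,0],PAN(.055),regs["pan"][i:i+1]))
SC=[box(-.095,.095,-.095,.095,0.0,.055)]
# queue on the chute: centres of visible surface
for c in("scene","top"):
    for d in vision.regions_of("heatsink_1",c):
        ys,xs=np.where(d["region"]);print(c,round(d["score"],2),len(xs),xs.mean().round(1),ys.mean().round(1))
a=cv2.imread("pics/top0.png")[100:205,140:290];b=cv2.imread("pics/scene0.png")[140:250,220:380]
A=cv2.resize(a,(800,560),interpolation=cv2.INTER_CUBIC);cv2.imwrite("pics/ct.png",A)
B=cv2.resize(b,(800,550),interpolation=cv2.INTER_CUBIC);cv2.imwrite("pics/cs.png",B)
S=cv2.resize(cv2.imread("pics/top0.png")[145:265,310:410],(500,600),interpolation=cv2.INTER_CUBIC);cv2.imwrite("pics/sc.png",S)
E
```

```text
pan scene 0.6 2751 143 213 241 308
pan scene 0.51 3581 116 225 235 339
pan top 0.82 2689 338 382 160 233
pan top 0.17 328 201 221 139 164
scale scene 0.72 3606 117 224 234 340
scale scene 0.25 5598 242 370 145 243
scale top 0.92 3610 320 398 153 254
scale top 0.51 3768 140 279 107 193
chute scene 0.89 5593 240 370 145 243
chute top 0.73 4046 140 279 106 194
pan (array([ 0.579, -0.257, -0.007]), np.float64(-1.8128324342929765))
 one (array([ 0.576, -0.253,  0.011]), np.float64(-0.9561507162444034))
 one (array([ 0.582, -0.26 , -0.014]), np.float64(-0.9360761295119485))
scene 0.72 205 362.7 180.0
scene 0.59 165 288.8 186.8
scene 0.59 98 248.2 179.8
scene 0.57 222 215.6 177.5
scene 0.52 219 311.0 170.0
scene 0.51 227 299.5 179.2
scene 0.5 257 307.0 260.0
top 0.97 506 195.6 143.0
top 0.95 390 211.1 151.4
top 0.8 280 223.1 158.9
top 0.76 284 117.0 145.1
top 0.69 292 228.9 272.8
top 0.64 296 247.7 123.5
top 0.56 272 207.0 237.0
```

View pics/ct.png

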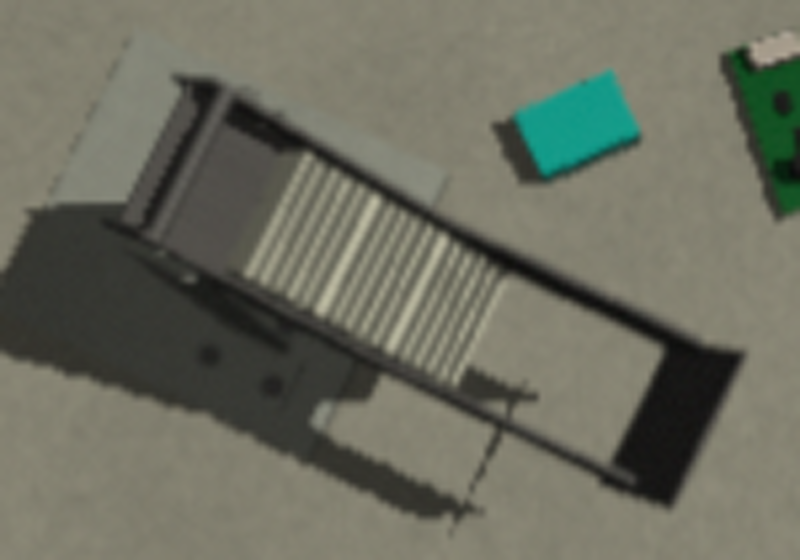

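View pics/sc.png

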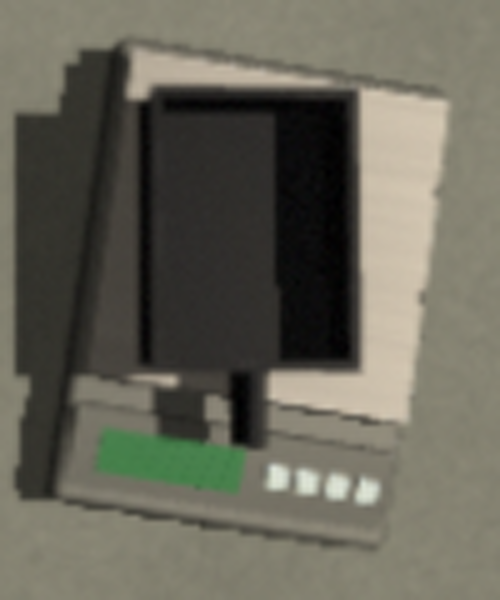

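The crop confirms the three grey finned heatsinks in the channel, with the turquoise look-alike on the bench well outside. The nose's top corners are at crop (742,352) and (672,505), and the lowest heatsink's front edge runs (510,275)–(460,385). The scale crop shows the platform corners at (130,45), (448,98), (410,425) and (77,378).

Run:
```python
from h import *
from scipy.optimize import least_squares
m=vision.camera_model("top")
def go(p0,X,px,w,n):
    f=lambda p:((proj(m,T(p,X))-px)*w[:,None]).ravel()
    r=least_squares(f,p0);print(n,r.x);print((proj(m,T(r.x,X))-px).tolist());return r.x
s=lambda a,k,o:np.array(a,float)/k+np.array(o)-.5
c,sn=np.cos(np.radians(38)),np.sin(np.radians(38))
def hs(d,h,y):return (d*c-h*sn,y,.165+d*sn+h*c)
X=[(-.136,-.04,.213),(-.136,.04,.213),hs(0,.027,-.03),hs(0,.027,.03),hs(.12,.027,-.03),hs(.12,.027,.03)]
px=s([(742,352),(672,505),(510,275),(460,385),(312,150),(245,275)],5.333,(140,100))
ch=go([.648,.113,1.07],X,px,np.array([2,2,1,1,1,1.]),"chute")
sx=[(.095,.095,.055),(.095,-.095,.055),(-.095,-.095,.055),(-.095,.095,.055)]
sc=go([.58,-.28,-.1],sx,s([(130,45),(448,98),(410,425),(77,378)],5,(310,145)),np.ones(4),"scale")
# overlay on scene as a check
im=cv2.imread("pics/scene0.png");ms=vision.camera_model("scene");im=cv2.resize(im,None,fx=3,fy=3,interpolation=cv2.INTER_CUBIC)
def poly(p,P,col):cv2.polylines(im,[((proj(ms,T(p,P))+.5)*3).astype(np.int32)],True,col,1)
poly(sc,sx,(0,0,255))
poly(ch,[(-.136,-.04,.213),(-.136,.04,.213),(-.1,.04,.141),(-.1,-.04,.141)],(0,255,255))
poly(ch,[hs(0,0,-.037),hs(0,0,.037),hs(.17,0,.037),hs(.17,0,-.037)],(0,255,0))
poly(ch,[hs(0,.027,-.03),hs(0,.027,.03),hs(.12,.027,.03),hs(.12,.027,-.03)],(255,0,255))
poly(ch,[(.015,-.03,.062),(.015,.03,.062),(.015,.03,.117),(.015,-.03,.117)],(255,255,0))
pan=[.579,-.257,-.007]
poly(pan,[(-.075,-.055,.105),(-.075,.055,.105),(.075,.055,.105),(.075,-.055,.105)],(0,0,255))
poly(pan,[(-.12,0,.066),(-.12,0,.104),(-.075,0,.104),(-.075,0,.066)],(0,255,0))
cv2.imwrite("pics/ov.png",im[420:1020,340:1140])
# reach
for nm,p,z in(("scale",pan,.055),("chute_in",T(ch,[(-.03,0,0)])[0].tolist()[:2]+[ch[2]],.068),("chute_out",T(ch,[(-.2,0,0)])[0].tolist()[:2]+[ch[2]],.068)):
  for lean in(35,40,45):
    R=toolR(p[2],np.radians(lean));g=T(p,[(-.1,0,z+.03)])[0]
    for fl in(0,np.pi):
        q=ik(g-R[:,2]*.003,(Ro.from_matrix(R)*Ro.from_euler('z',fl)).as_rotvec());print(nm,lean,round(fl,1),g,None if q is None else np.array(q))
```

```text
chute [0.651 0.112 1.137]
[[1.1429236503111042, -0.22654818504256014], [0.1763793920844705, 0.767408016711812], [-0.776096336737055, -1.053171547108633], [-1.8023722928166137, -0.23704435939816904], [-1.92744670322449, -0.28440193863301033], [-0.7594203587223092, -0.7170539544813153]]
scale [ 0.579 -0.278 -0.143]
[[-0.25805714591962214, 0.5478305261473508], [-0.10731681561367168, 0.30658351975202436], [-0.8221455412806904, -0.20142277598637293], [1.1420246866836692, -0.6230000899002448]]
scale 35 0 [ 0.479 -0.256  0.085] [-0.885  0.466  2.108  1.282  0.478  2.686]
scale 35 3.1 [ 0.479 -0.256  0.085] [-0.885  0.466  2.108  1.282  0.478 -0.456]
scale 40 0 [ 0.479 -0.256  0.085] [-0.927  0.487  2.16   1.53   0.537  2.401]
scale 40 3.1 [ 0.479 -0.256  0.085] [-0.927  0.487  2.16   1.53   0.537 -0.741]
scale 45 0 [ 0.479 -0.256  0.085] [-0.969  0.518  2.208  1.715  0.627  2.171]
scale 45 3.1 [ 0.479 -0.256  0.085] [-0.969  0.518  2.208  1.715  0.627 -0.971]
chute_in 35 0 [ 0.597 -0.006  0.098] [-0.438  0.623  1.69   0.759  0.986  2.654]
chute_in 35 3.1 [ 0.597 -0.006  0.098] [-0.438  0.62
[... 156 characters left out ...]
76  0.645  1.707  0.851  1.024 -0.59 ]
chute_in 45 0 [ 0.597 -0.006  0.098] [-0.511  0.672  1.721  0.934  1.07   2.456]
chute_in 45 3.1 [ 0.597 -0.006  0.098] [-0.511  0.672  1.721  0.934  1.07  -0.685]
chute_out 35 0 [ 0.525 -0.16   0.098] [-0.747  0.628  1.681  0.645  1.137  2.459]
chute_out 35 3.1 [ 0.525 -0.16   0.098] [-0.747  0.628  1.681  0.645  1.137 -0.683]
chute_out 40 0 [ 0.525 -0.16   0.098] [-0.783  0.657  1.679  0.709  1.189  2.39 ]
chute_out 40 3.1 [ 0.525 -0.16   0.098] [-0.783  0.657  1.679  0.709  1.189 -0.752]
chute_out 45 0 [ 0.525 -0.16   0.098] [-0.815  0.691  1.675  0.765  1.245  2.327]
chute_out 45 3.1 [ 0.525 -0.16   0.098] [-0.815  0.691  1.675  0.765  1.245 -0.814]
```

View pics/ov.png

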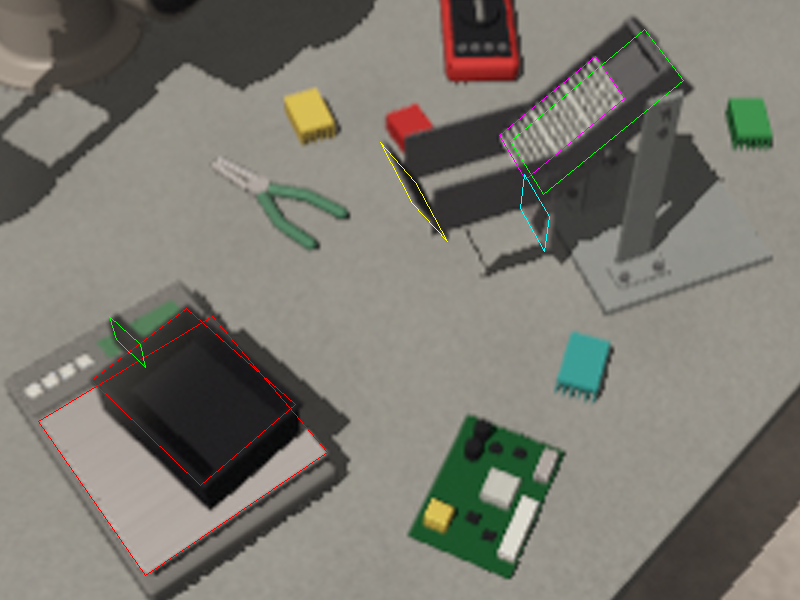

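Run:
```python
from h import *
from scipy.optimize import least_squares
mt,ms=vision.camera_model("top"),vision.camera_model("scene")
s=lambda a,k,o:np.array(a,float)/k+np.array(o)-.5
c,sn=np.cos(np.radians(38)),np.sin(np.radians(38))
def hs(d,h,y):return (d*c-h*sn,y,.165+d*sn+h*c)
pt=s([(742,352),(672,505),(510,275),(460,385),(312,150),(245,275)],5.333,(140,100))
psc=s(np.array([(382,142),(527,175),(500,137),(622,97),(597,60)])+[340,420],3,(0,0))
def f(p):
    q=[hs(p[3],.027,-.03),hs(p[3],.027,.03),hs(p[3]+p[4],.027,-.03),hs(p[3]+p[4],.027,.03)]
    a=proj(mt,T(p[:3],[(-.136,-.04,.213),(-.136,.04,.213)]+q))-pt
    b=proj(ms,T(p[:3],[(-.136,.04,.213)]+q))-psc
    return np.r_[a.ravel(),b.ravel()]
r=least_squares(f,[.651,.112,1.13,0,.12]);print(r.x);print(r.fun.reshape(-1,2))
ch=r.x
print("nose",T(ch[:3],[(-.1,0,.141)]))
def h2(parts):
    pass
# silhouette fit, stand left out of the compared area
for th in(0,):
  regs=[]
  for cn in("scene","top"):
    vision.read_camera(cn);R=np.array(vision.regions_of("chute",cn)[0]["region"],float);regs.append((vision.camera_model(cn),R))
P=[box(-.118,0.0,-.04,.04,.15,.215)[:0] or [(-.1,y,.141) for y in(-.04,.04)]+[(-.136,y,.213) for y in(-.04,.04)],
 [(x,y,z) for y in(.037,) for x,z in((-.104,.15),(-.136,.213),(0,.15),(.02,.215))],[(x,-y,z) for y in(.037,) for x,z in((-.104,.15),(-.136,.213),(0,.15),(.02,.215))],
 [hs(d,h,y) for d in(0,.17) for h in(-.002,.032) for y in(-.037,.037)]]
def g(p):
    t=0
    for m,R in regs:
        S=sil(m,p,P)
        X=T(p,[(.05,0,.2)])[0] # compare model coverage in R, and R outside model only on the mouth side
        far=proj(m,T(p,[(-.15,0,.17),(.03,0,.17)]));u=far[0]-far[1]
        yy,xx=np.mgrid[:384,:512];side=((xx-far[1][0])*u[0]+(yy-far[1][1])*u[1])>0
        t+=(S*(1-R)).sum()+((1-S)*R*side).sum()
    return t
k=minimize(g,ch[:3],method="Nelder-Mead",options=dict(initial_simplex=ch[:3]+np.array([[0,0,0],[.01,0,0],[0,.01,0],[0,0,.05]])));print("sil",k.x,k.fun,g(ch[:3]),g([.651,.112,1.137]))
```

```text
[ 0.652  0.113  1.135 -0.002  0.119]
[[ 0.805 -0.24 ]
 [-0.231  0.722]
 [-0.385 -0.759]
 [-1.442  0.004]
 [-1.084  0.177]
 [ 0.061 -0.327]
 [-0.081  0.046]
 [-0.735  1.768]
 [-0.408 -0.027]
 [ 0.285  1.121]
 [-1.198 -0.564]]
nose [[0.61  0.023 0.141]]
sil [0.651 0.112 1.127] 2487.121568627451 2517.105882352941 2509.192156862745
```

```bash
cat >> h.py <<'E'
CH=np.array([.6515,.1125,1.132]);SC=np.array([.579,-.278,-.143]);LEAN=np.radians(40);GX=-.100
def tcp(p,z,gz=.03,back=0,gx=None):
    """tool pose for the pan standing at p=(x,y,yaw), underside z"""
    R=toolR(p[2],LEAN);g=T(p,[(GX if gx is None else gx,0,z+gz)])[0]
    return g-R[:,2]*(.003+back),(Ro.from_matrix(R)*Ro.from_euler('z',np.pi)).as_rotvec()
E
python3 - <<'E'
from h import *
p=[.579,-.257,-.007]
arm.goto(*tcp(p,.055,back=.10))
im=vision.read_camera("wrist");cv2.imwrite("pics/w1.png",im)
m=vision.camera_model("wrist")
print("cam",-m["R"].T@m["t"])
print([(d["xyz"],d["score"]) for d in vision.recognise("pan_grip","wrist")][:2],[(d["xyz"],d["score"]) for d in vision.recognise("pan","wrist")][:2])
r=vision.regions_of("pan","wrist");R=np.array(r[0]["region"],float);print(r[0]["score"],R.sum())
print(fit(p,PAN(.055),[(m,R)]))
def poly(P,col):cv2.polylines(im,[(proj(m,P)+.5).astype(np.int32)],True,col,1)
z=.055
poly(T(p,[(-.075,-.055,z+.05),(-.075,.055,z+.05),(.075,.055,z+.05),(.075,-.055,z+.05)]),(0,0,255))
for y in(-.006,.006):poly(T(p,[(-.12,y,z+.011),(-.12,y,z+.049),(-.075,y,z+.049),(-.075,y,z+.011)]),(0,255,0))
poly(T(SC,[(.095,.095,.055),(.095,-.095,.055),(-.095,-.095,.055),(-.095,.095,.055)]),(255,0,255))
cv2.imwrite("pics/w1o.png",im);print(status.read_t())
E
```

```text
cam [ 0.387 -0.259  0.32 ]
[([0.5814, -0.2566, 0.0737], 0.73)] [([0.5838, -0.2563, 0.0677], 0.8), ([0.7955, -0.1077, 0.0067], 0.69)]
0.66 20463.0
(array([ 0.58 , -0.259, -0.007]), np.float64(-0.9337778766275602))
3.6667
```

View pics/w1o.png

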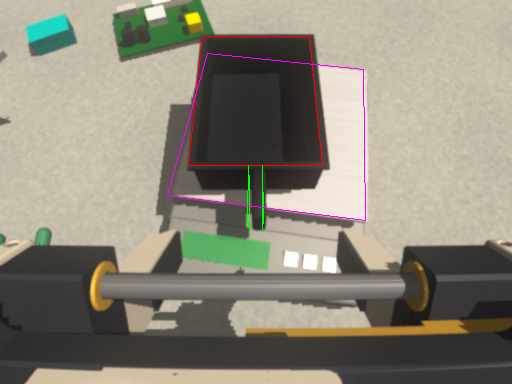

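The wrist view agrees with the fits: the pan rim runs (202,36)–(326,165), the handle is at about x=258, and the scale outline fits. The pan is about 1.5 mm to the right of my estimate, so I'll correct for that and grasp.

Run:
```python
from h import *
p=[.580,-.2585,-.007]
arm.goto(*tcp(p,.055,back=.10))
print(arm.move_linear(tcp(p,.055)[0],max_speed=.1,threshold=15),status.read_tool_pos())
jaws.close_gripper(grasp_force=60);print("open",status.read_opening(),status.read_ft_force())
arm.move_linear(tcp(p,.055)[0]+[0,0,.075],max_speed=.1)
print(status.read_ft_force(),status.read_torque(),status.read_t())
im=vision.read_camera("wrist");cv2.imwrite("pics/w2.png",im);m=vision.camera_model("wrist")
R=np.array(vision.regions_of("pan","wrist")[0]["region"],float);P=PAN(.13)
def tilt(q): # q: x,y,yaw,dz,pitch about handle
    g=T(q[:3],[(GX,0,.16)])[0];Y=np.array([-np.sin(q[2]),np.cos(q[2]),0]);A=Ro.from_rotvec(Y*q[4]).as_matrix()
    I=np.zeros((384*2,512*2),np.uint8)
    for b in P:cv2.fillConvexPoly(I,cv2.convexHull(((proj(m,(T(q[:3],b)+[0,0,q[3]]-g)@A.T+g)+.5)*2).astype(np.int32)),255)
    S=cv2.resize(I,(512,384),interpolation=cv2.INTER_AREA)/255.;return -np.minimum(S,R).sum()/np.maximum(S,R).sum()
for pt in np.radians([-6,-4,-2,0,2,4,6]):print(round(np.degrees(pt)),round(tilt([*p,0,pt]),3),end="; ")
```

```text
False [ 0.478 -0.258  0.088]
open 0.01183546797036739 [-0.175  0.307  0.265]
[ 0.606 -0.142 -2.064] [0.026 0.734 0.067] 7.1833
-6 -0.91; -4 -0.918; -2 -0.917; 0 -0.916; 2 -0.881; 4 -0.837; 6 -0.796;
```

View pics/w2.png

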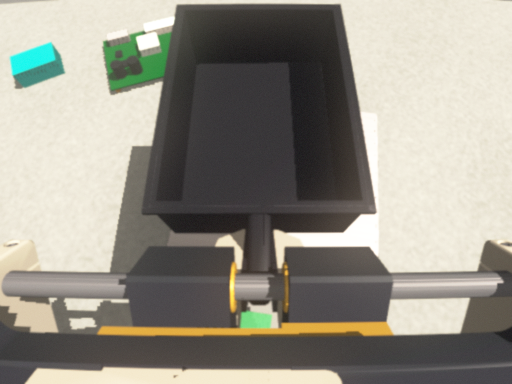

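The pan is held by the handle, with outer rim corners at about (143,210), (374,210), (342,8) and (176,8). I'll check the level with PnP, then carry on.

```bash
cat >> h.py <<'E'
def rim(m,px):
    obj=np.array([(-.075,.055,.05),(-.075,-.055,.05),(.075,-.055,.05),(.075,.055,.05)])
    ok,r,t=cv2.solvePnP(obj,np.array(px,float),m["K"],np.array(m["distortion"],float),flags=cv2.SOLVEPNP_IPPE)
    A=m["R"].T@cv2.Rodrigues(r)[0];o=m["R"].T@(t[:,0]-m["t"]);return o,Ro.from_matrix(A).as_euler("ZYX",degrees=True)
E
python3 - <<'E'
from h import *
m=vision.camera_model("wrist");print(rim(m,[(143,210),(374,210),(342,8),(176,8)]),status.read_tool_pos())
p=np.array([.580,-.2585,-.007])
def path(x,y,yaw,z):return tcp([x,y,yaw],z)
import itertools
q=status.read_joint_positions();out=[]
for cx in(-.24,-.10,-.03):
    P=T(CH,[(cx,0,0)])[0];print(cx,P,[np.array(v).round(3).tolist() for v in tcp([P[0],P[1],CH[2]],.068)],ik(*tcp([P[0],P[1],CH[2]],.068)))
print(np.array(q))
E
```

```text
(array([ 0.57 , -0.26 ,  0.136]), array([-0.484,  2.815, -0.009])) [ 0.478 -0.257  0.161]
-0.24 [ 0.55  -0.105  0.   ] [[0.506, -0.197, 0.1], [-2.237, -1.421, -0.814]] [-0.851  0.667  1.657  0.676  1.228 -0.782]
-0.1 [0.609 0.022 0.   ] [[0.566, -0.07, 0.1], [-2.237, -1.421, -0.814]] [-0.605  0.639  1.72   0.8    1.084 -0.665]
-0.03 [0.639 0.085 0.   ] [[0.595, -0.007, 0.1], [-2.237, -1.421, -0.814]] [-0.476  0.643  1.712  0.854  1.019 -0.59 ]
[-0.927  0.322  2.093  1.165  0.59  -0.312]
```

Run:
```python
from h import *
Z=.066
pose=lambda cx:tcp([*T(CH,[(cx,0,0)])[0][:2],CH[2]],Z)
arm.goto(*pose(-.25));f0=np.array(status.read_ft_force());print(status.read_t(),f0)
print(arm.move_linear(pose(-.075)[0],max_speed=.12,threshold=10))
im=vision.read_camera("scene");cv2.imwrite("pics/s2.png",im);print(status.read_ft_force())
cv2.imwrite("pics/s2c.png",cv2.resize(im[130:270,210:380],None,fx=4,fy=4,interpolation=cv2.INTER_CUBIC))
```

```text
7.95 [ 0.098  0.502 -1.834]
False
[ 0.819 -0.038 -1.788]
```

View pics/s2c.png

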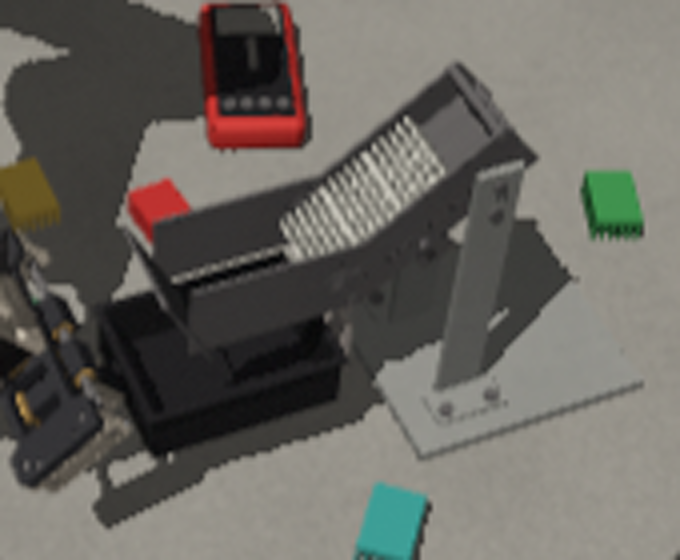

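The pan is under the nose, its far wall at crop (335,370) just short of the paddle at (345,330), and the queue is untouched. Now the push.

Run:
```python
from h import *
Z=.066
u=np.array([np.cos(CH[2]),np.sin(CH[2]),0])
pose=lambda cx:tcp([*T(CH,[(cx,0,0)])[0][:2],CH[2]],Z)
for cx in(-.055,-.043,-.034):
    s=arm.move_linear(pose(cx)[0],max_speed=.06,threshold=12);f=np.array(status.read_ft_force());print(cx,s,f,"along",f@u)
arm.hold(1.5);f=np.array(status.read_ft_force());print(f,f@u,status.read_tool_pos()-pose(-.034)[0],status.read_t())
im=vision.read_camera("scene")
cv2.imwrite("pics/s3c.png",cv2.resize(im[130:270,210:380],None,fx=4,fy=4,interpolation=cv2.INTER_CUBIC))
```

```text
-0.055 False [-1.639 -1.459 -1.569] along -2.016702178723458
-0.043 False [-0.913 -3.421 -2.432] along -3.4846335512885007
-0.034 False [-0.844 -3.659 -4.321] along -3.6709851270711344
[-1.732 -3.616 -4.524] -4.0088786731005035 [ 0. -0.  0.] 12.2417
```

View pics/s3c.png

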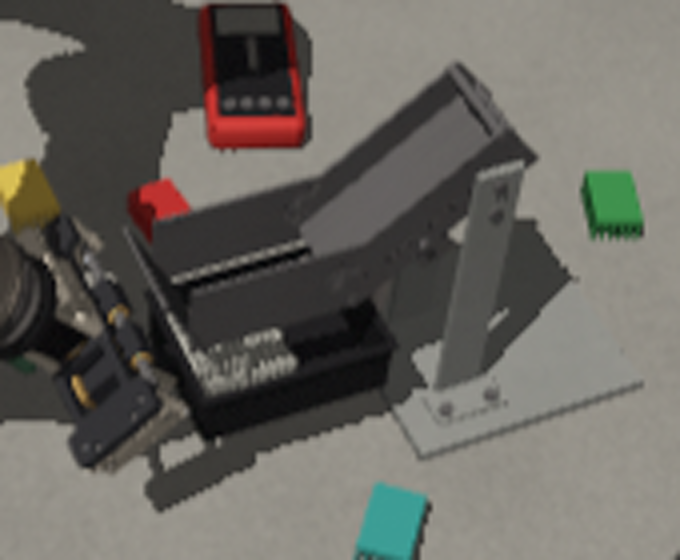

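The chute is empty and the heatsinks lie in the pan at about crop (250,355). I'll back out and look from the wrist camera.

Run:
```python
from h import *
Z=.066
pose=lambda cx:tcp([*T(CH,[(cx,0,0)])[0][:2],CH[2]],Z)
arm.move_linear(pose(-.255)[0],max_speed=.1)
arm.move_linear(pose(-.255)[0]+[0,0,.05],max_speed=.1)
print(status.read_ft_force(),status.read_torque(),status.read_t())
im=vision.read_camera("wrist");cv2.imwrite("pics/w4.png",im)
```

```text
[-0.562  0.022 -4.236] [-0.944  0.378 -0.014] 15.3
```

View pics/w4.png

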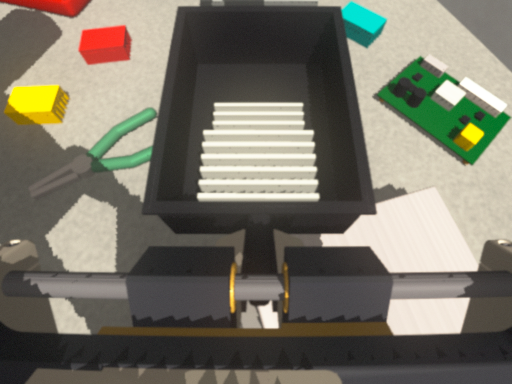

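The load rose by about 2.2 N (three heatsinks weigh 1.9 N), and the rim is at the same pixels as before, so the grip hasn't slipped. I'll carry the pan gently to the middle of the scale.

Run:
```python
from h import *
P,o=tcp(SC,.115)
arm.move_linear(P,max_speed=.03,frame=o);print(status.read_t(),status.read_tool_pos()-P,Ro.from_rotvec(status.read_orientation()).as_matrix()[:,2])
P,o=tcp(SC,.059);arm.move_linear(P,max_speed=.06)
arm.hold(.3);f0=np.array(status.read_ft_force())
P,o=tcp(SC,.053);print(arm.move_linear(P,max_speed=.015,threshold=2.5),status.read_tool_pos()-P,f0,status.read_ft_force(),status.read_torque(),status.read_t())
im=vision.read_camera("wrist");cv2.imwrite("pics/w5.png",im);m=vision.camera_model("wrist")
z=.055
for P_ in([(-.075,-.055,z+.05),(-.075,.055,z+.05),(.075,.055,z+.05),(.075,-.055,z+.05)],[(.095,.095,z),(.095,-.095,z),(-.095,-.095,z),(-.095,.095,z)]):
    cv2.polylines(im,[(proj(m,T(SC,P_))+.5).astype(np.int32)],True,(0,0,255),1)
cv2.imwrite("pics/w5o.png",im)
```

```text
17.4083 [-0. -0. -0.] [ 0.636 -0.092 -0.766]
True [ 0.    -0.     0.003] [ 0.067  0.346 -3.043] [-0.196 -0.821  3.159] [-0.178 -0.592 -0.041] 19.1167
```

View pics/w5o.png

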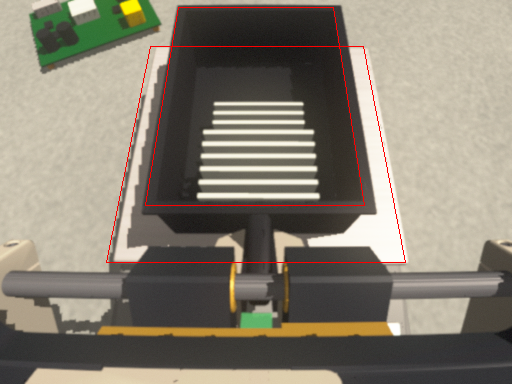

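The pan has made contact at the right height and is within about 3 mm of centre. Releasing and backing off.

Run:
```python
from h import *
jaws.open_jaws();arm.hold(.2)
t=np.array(status.read_tool_pos());R=Ro.from_rotvec(status.read_orientation()).as_matrix()
arm.move_linear(t-R[:,2]*.11,max_speed=.1)
im=vision.read_camera("wrist");cv2.imwrite("pics/w6.png",im);m=vision.camera_model("wrist")
print(fit(SC,PAN(.055),[(m,np.array(vision.regions_of("pan","wrist")[0]["region"],float))]),SC)
arm.move_linear(t-R[:,2]*.11+[-.08,-.02,.1],max_speed=.15)
w=cv2.resize(im,(400,300));tp=vision.read_camera("top");sc=vision.read_camera("scene")
for q in("multimeter","pliers","board"):print(q,[np.round(vision.recognise(q,c)[0]["xyz"],3).tolist() for c in("scene","top")])
cv2.imwrite("pics/fin.png",np.vstack([np.hstack([w,cv2.resize(sc[220:355,100:280],(400,300))]),np.hstack([cv2.resize(tp[50:300,80:413],(400,300)),cv2.resize(tp[140:260,300:460],(400,300))])]))
print(status.read_ft_force(),status.read_t())
```

```text
(array([ 0.58 , -0.28 , -0.147]), np.float64(-0.7387428986611657)) [ 0.579 -0.278 -0.143]
multimeter [[0.4, 0.336, 0.039], [0.382, 0.344, 0.04]]
pliers [[0.406, -0.007, 0.015], [0.41, -0.008, 0.014]]
board [[0.804, -0.116, 0.011], [0.805, -0.113, 0.012]]
[ 0.377  0.094 -0.467] 23.45
```

View pics/fin.png

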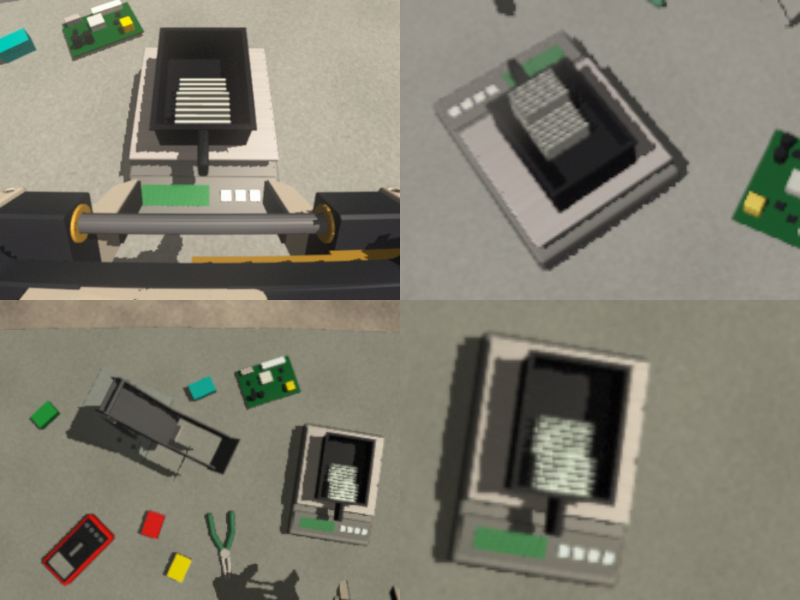

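The pan stands centred on the platform with the heatsinks stacked in it. The chute is empty and the bystanders haven't moved. Handing in.

```bash
python3 -c "
from plant import *
print(close_job(),status.read_t())"
```

```text
the job is handed in; nothing more can be done
the job is handed in; nothing more can be done
```

I gripped the pan by its handle at 60 N with a 40° lean and pushed its far wall against the paddle under the nose. The queue slid in; I backed out, stood the pan on the middle of the scale's platform, let go, and handed the job in at about 23.5 s.

**Last checks**
- **Pan:** it stands within about 3 mm of the platform's middle. That fit was loose (overlap 0.74), as the network's outline of the filled pan was poor. In the pictures the pan looks level on the platform; I did not measure its tilt after release.
- **Heatsinks:** the chute is empty, and the load rose by 2.2 N against 1.9 N expected for three. The pictures show only two clearly, stacked at the handle end, so the third, underneath, is inferred.
- **Bystanders:** the multimeter, pliers and board read within about 5 mm of where they started, which is detector noise.
- **Disagreement:** the two tilt estimates of the held pan differed, about 3° nose-down against 3° nose-up, so I took it as level.

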